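# Find the sinking corner of a chuck plate and press its shim flat

## Robot

A 6-joint arm with a two-finger parallel gripper is mounted at the origin on the work surface. World frame = base frame: x ahead of the robot, y to its left, z up, the work surface at z = 0. Lengths are in mm, angles in rad, forces in N, time in s.
With the tool pointing down it reaches from about 225 to 875 mm from the base axis. Payload 3.4 kg.
Tool frame: the origin (TCP) lies midway between the tips of the shut fingers; the grasp point (between the pads) lies robot.grip_depth behind it (robot.grip_depth is the distance from the TCP to the grasp point, in mm); z points along the fingers, y is the direction in which the jaws open and shut (so a half turn about z gives the same grasp; the last joint's range is limited). The gripper opens to 85 mm and grips with 20 to 120 N. Pads are 22 mm wide; open, the fingers measure 114 mm over their backs; the gripper's body (76 mm by 85 mm) begins 54 mm behind the grasp point. The pads swing forward as they close: fully open they stand 13 mm farther back than shut.
Start: joints at [1.135, 0.276, 1.505, -0, 1.361, -0.121], TCP at [178.054, 546.776, 191.728] pointing down, gripper open.
Joint ranges: [-2.89, 2.89], [-0.75, 2.08], [0.22, 2.7], [-1.18, 4.32], [0.11, 2.71], [-2.7, 2.7]. Speed limits (rad/s): [2.57, 2.57, 3.14, 3.14, 3.14, 3.14].

## Interface

Orientations are given as a unit quaternion [w, x, y, z].
In Python, from cell import robot, vision, workorder gives the robot as it stands.
- The arm moves only by the tool step_arm, never from a script. Its argument "series" is a list of rows, each a list of 3 entries, a list of its own where there are three numbers: the shift along the world's x, y, z in cm, then the turn about the world's z in degrees, then the opening, from 0 (shut) to 1 (fully open). A call has 1 to 12 rows; each row shifts and turns the commanded pose from where the row before left it; what a row does not reach is not made up. A row lasts 1/10 s, in which the tool goes at most 50 mm and 8.59 degrees, less where a joint would pass 70% of its speed; a pose out of reach is approached as far as the arm can. A call is refused whole if a number of a shift passes 5 or a number of a turn 8.59, either way. A call with a gripper value outside its range is refused whole. The fingers move at their own pace and stop on an object; the grip force is fixed at half the most. Time passes only in rows, so rows that do not move let the fingers close. It gives the time, the measured TCP pose, the force and the opening at its end, in the units of the state.
- robot.state(): the state, without advancing time (a new reading comes with each control period).
- vision.capture(name): name is "scene" or "top" or "wrist"; returns a dict with "img" (420x560x3 uint8, red, green, blue), "fx", "fy", "cx", "cy" (pixels), "D" ([k1, k2, p1, p2, k3] as OpenCV has them; the pictures are not rectified), "rvec" (rotation vector, rad) and "tvec" (3), from world to camera coordinates, as OpenCV has them; the wrist camera has in their place "T_tool_cam" (4x4, takes a point from camera to tool coordinates, whose origin is the TCP and whose axes are the flange's). Camera axes: x right, y down, z forward; pixel columns grow to the right and rows downward; lengths in mm; the calibration is good to about 2 mm. A picture is of the moment at which its call begins: read the wrist's pose just before it. There is no depth.
- workorder.hand_in(): hands the job in, once; it reports no verdict.
The state is a dict: "time_s": time; "q": joint angles; "joint_velocities": joint speeds; "joint_efforts": joint torques, N m; "position": TCP position; "tcp_rot": TCP orientation; "contact_force": force on the tool from outside, world axes, zero at the start; "moment": the same for the moment, N m; "gripper_width": opening from 0.0 (shut) to 1.0 (fully open).
Only numpy, scipy, OpenCV 4.12 (cv2) and the standard library are available. Lean on these libraries where they do the work, as an engineer would, in place of code of your own. Each camera call takes 0.05 s, during which the arm holds its last target.

## Task

One corner of the red chuck plate is not properly supported. With closed fingertips press down on the round corner bosses, one at a time, until one sinks under the finger and stays down; press no further corner, but press the yellow shim tab beside the sunken corner fully flat, which brings the plate level again. Leave the other three tabs up, do not lift or shift the plate or disturb the loose things around it, and finish with the hand clear.

Things in the scene. Friction and masses are not known exactly. Their poses are not given: they have to be found in the camera images.
- plate: Loose red H-shaped plate, 2 kg, its underside 50 mm above the table on four feet: two bars 36 (x) by 240 (y) by 12 mm at x = -65 and +65 mm, joined by a web 90 mm wide (y) with a chuck 84 mm across, 30 mm high above the plate's top. Origin: centre of underside; x points away from the robot (yaw within 12 degrees), y left, z up.
- corner_front_left (a point): Top centre of the front-left round silvery boss (22 mm wide) on the plate, 65 mm above the table at rest, over a foot; front is the robot's side, left is +y. One corner, different each time, has a short foot on a stiff sinking seat: 3 to 5 N pushes its boss down 4 mm to a stop, the plate tips, and it stays down (the opposite corner then stands 4 mm high). The others do not give.
- corner_front_right (a point): Top centre of the front-right round silvery boss (22 mm wide) on the plate, 65 mm above the table at rest, over a foot; front is the robot's side, left is +y. One corner, different each time, has a short foot on a stiff sinking seat: 3 to 5 N pushes its boss down 4 mm to a stop, the plate tips, and it stays down (the opposite corner then stands 4 mm high). The others do not give.
- corner_rear_left (a point): Top centre of the rear-left round silvery boss (22 mm wide) on the plate, 65 mm above the table at rest, over a foot; front is the robot's side, left is +y. One corner, different each time, has a short foot on a stiff sinking seat: 3 to 5 N pushes its boss down 4 mm to a stop, the plate tips, and it stays down (the opposite corner then stands 4 mm high). The others do not give.
- corner_rear_right (a point): Top centre of the rear-right round silvery boss (22 mm wide) on the plate, 65 mm above the table at rest, over a foot; front is the robot's side, left is +y. One corner, different each time, has a short foot on a stiff sinking seat: 3 to 5 N pushes its boss down 4 mm to a stop, the plate tips, and it stays down (the opposite corner then stands 4 mm high). The others do not give.
- tab_a (a point): Centre of the upper face of a yellow shim tab (28 x 28 x 4 mm). One tab stands on the robot side (plate's -x) of each corner, sloping up to the robot: centre 66 mm above the table raised, 50 mm flat (then 56 mm from the boss, towards -x). It serves the nearest boss, 45 to 60 mm away; other bosses are over 70 mm away. The letters are mixed over the corners anew each time.
- shim_a (a joint): Hinge of the shim with tab_a, rad: about 0 raised (34 degrees up), 0.6 pressed flat (level, at its stop). Stiff by friction: a push of 5 to 8 N straight down on the tab moves it, and it stays where left. Its inner end lifts a sunk corner level again as the tab goes flat. The hinge line lies 28 mm from the boss, towards the plate's -x.
- tab_b (a point): Centre of the upper face of a yellow shim tab (28 x 28 x 4 mm). One tab stands on the robot side (plate's -x) of each corner, sloping up to the robot: centre 66 mm above the table raised, 50 mm flat (then 56 mm from the boss, towards -x). It serves the nearest boss, 45 to 60 mm away; other bosses are over 70 mm away. The letters are mixed over the corners anew each time.
- shim_b (a joint): Hinge of the shim with tab_b, rad: about 0 raised (34 degrees up), 0.6 pressed flat (level, at its stop). Stiff by friction: a push of 5 to 8 N straight down on the tab moves it, and it stays where left. Its inner end lifts a sunk corner level again as the tab goes flat. The hinge line lies 28 mm from the boss, towards the plate's -x.
- tab_c (a point): Centre of the upper face of a yellow shim tab (28 x 28 x 4 mm). One tab stands on the robot side (plate's -x) of each corner, sloping up to the robot: centre 66 mm above the table raised, 50 mm flat (then 56 mm from the boss, towards -x). It serves the nearest boss, 45 to 60 mm away; other bosses are over 70 mm away. The letters are mixed over the corners anew each time.
- shim_c (a joint): Hinge of the shim with tab_c, rad: about 0 raised (34 degrees up), 0.6 pressed flat (level, at its stop). Stiff by friction: a push of 5 to 8 N straight down on the tab moves it, and it stays where left. Its inner end lifts a sunk corner level again as the tab goes flat. The hinge line lies 28 mm from the boss, towards the plate's -x.
- tab_d (a point): Centre of the upper face of a yellow shim tab (28 x 28 x 4 mm). One tab stands on the robot side (plate's -x) of each corner, sloping up to the robot: centre 66 mm above the table raised, 50 mm flat (then 56 mm from the boss, towards -x). It serves the nearest boss, 45 to 60 mm away; other bosses are over 70 mm away. The letters are mixed over the corners anew each time.
- shim_d (a joint): Hinge of the shim with tab_d, rad: about 0 raised (34 degrees up), 0.6 pressed flat (level, at its stop). Stiff by friction: a push of 5 to 8 N straight down on the tab moves it, and it stays where left. Its inner end lifts a sunk corner level again as the tab goes flat. The hinge line lies 28 mm from the boss, towards the plate's -x.
- injector: Bystander, to be left alone: loose steel injector nozzle standing upright, 26 mm wide, 75 mm tall. Origin: centre of its underside.
- socket: Bystander, to be left alone: loose steel socket, 28 mm wide, 35 mm tall, open at the top. Origin: centre of its underside.
- wrench: Bystander, to be left alone: loose spanner lying flat. Origin: under the middle of its length, lying along its x.
- screwdriver: Bystander, to be left alone: loose green-handled screwdriver lying down. Origin: under the middle of its length, lying along its x.
- gauge_box: Bystander, to be left alone: loose black gauge case, 90 by 60 by 30 mm. Origin: centre of its underside.

How it is judged:
By the outcome, as a careful person would: the job done as asked, in the order asked, and still so for the second after the job is handed in, with the robot touching nothing.
It also fails if it takes over 54 s, if anything falls off the work surface, if the arm or the gripper's body presses on something with over 40 N, if the wrist force passes 120 N, or if a joint passes its speed limit or range.

## Working session

There is one attempt and no reset: what is moved stays moved. The work goes in short steps, Python scripts to look and compute and a tool call to move; the robot and the scene stay as the last step left them, time stands still between calls to the robot, and variables do not carry over. Pictures are saved under pics/ and viewed, and the job is handed in when it is done.

Besides the shell and the picture viewer there is one more tool, called as a command line: name --argument value ..., lists and objects as JSON in quotes. step_arm: Moves the arm, as the interface text tells. Its arguments: {"type":"object","properties":{"series":{"type":"array","items":{"type":"array"}}},"required":["series"]}

```bash
ls; mkdir -p pics; python3 - <<'E'
from cell import robot, vision, workorder
import cv2, json
print(robot.state()); print(robot.grip_depth)
for n in ["scene","top"]:
    c=vision.capture(n); cv2.imwrite(f"pics/{n}0.png",c["img"][:,:,::-1])
    print(n,{k:v for k,v in c.items() if k!="img"})
E
```

```text
pics
{'time_s': 0.0, 'q': array([ 1.13496717e+00,  2.76594488e-01,  1.50612449e+00,  7.70356251e-06,
        1.36068222e+00, -1.21002627e-01]), 'joint_velocities': array([-0.00063045,  0.00241842,  0.00015426, -0.00067864, -0.00110631,
       -0.000209  ]), 'joint_efforts': array([-1.56636968e-03, -4.16774404e+01, -2.45806199e+01, -1.21121734e-04,
        1.10241323e-02, -4.10829685e-06]), 'position': array([177.80293173, 546.20005906, 190.84349718]), 'tcp_rot': array([-2.52145890e-04,  1.56764713e-01,  9.87635564e-01, -8.68418332e-04]), 'contact_force': array([-1.42647106, -0.38863314,  0.06189157]), 'moment': array([ 0.01748249, -0.00129049,  0.03098738]), 'gripper_width': 1.0035537369899956}
18.700000000000003
scene {'fx': 405.11759279292687, 'fy': 405.11759279292687, 'cx': 279.933029967828, 'cy': 209.9671879328873, 'D': array([-0.03720719,  0.        ,  0.        ,  0.        ,  0.        ]), 'rvec': array([ 1.18023269,  2.08791958, -1.1291814 ]), 'tvec': array([ 245.5060931 , -195.1598555 , 1460.09269316])}
top {'fx': 518.4468062713119, 'fy': 518.4468062713119, 'cx': 278.19260208160586, 'cy': 210.33319201257916, 'D': array([-0.1730336,  0.       ,  0.       ,  0.       ,  0.       ]), 'rvec': array([ 2.1863839 , -2.12979769,  0.13391148]), 'tvec': array([  13.50460158,  542.98237839, 1346.11264303])}
```

View pics/scene0.png

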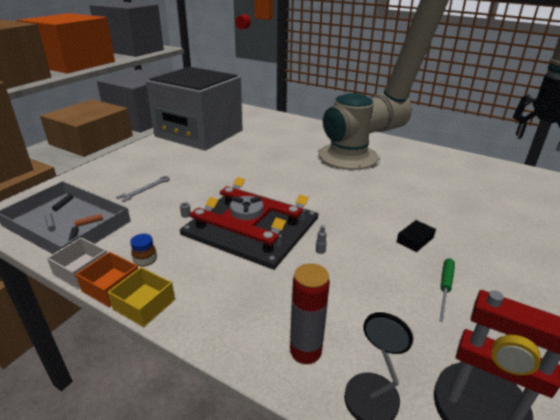

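View pics/top0.png

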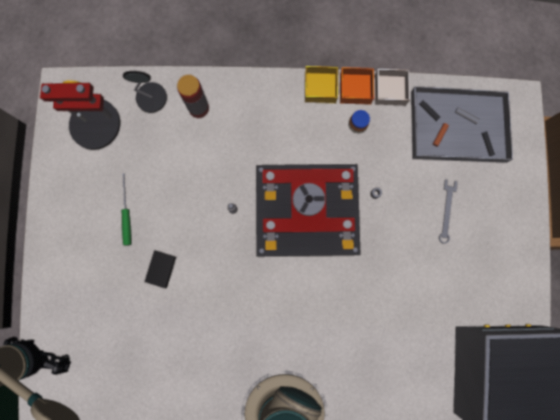

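The top view shows the plate at about (308,210), with bosses near (270,176), (346,175), (271,225) and (347,224) and a yellow tab below each. The injector stands at (232,208) and the socket at (376,193). I'll zoom in to measure.

```bash
cat > h.py <<'E'
import cv2, numpy as np
from cell import robot, vision, workorder
def ray(c,u,v,z):
    K=np.array([[c["fx"],0,c["cx"]],[0,c["fy"],c["cy"]],[0,0,1]])
    n=cv2.undistortPoints(np.array([[[u,v]]],float),K,np.array(c["D"]))[0,0]
    R=cv2.Rodrigues(np.array(c["rvec"]))[0]; t=np.array(c["tvec"])
    o=-R.T@t; d=R.T@np.array([n[0],n[1],1]); s=(z-o[2])/d[2]; return o+s*d
def blobs(m,amin=15):
    n,l,s,ce=cv2.connectedComponentsWithStats(m.astype(np.uint8))
    return [(ce[i],s[i]) for i in range(1,n) if s[i][4]>=amin]
E
python3 - <<'E'
from h import *
c=vision.capture("top"); im=c["img"]
x0,y0,x1,y1=220,150,390,265
cv2.imwrite("pics/topz.png",cv2.resize(im[y0:y1,x0:x1,::-1],None,fx=4.5,fy=4.5,interpolation=cv2.INTER_CUBIC))
hsv=cv2.cvtColor(im,cv2.COLOR_RGB2HSV)
H,S,V=[hsv[...,i].astype(int) for i in range(3)]
roi=np.zeros(H.shape,bool); roi[y0:y1,x0:x1]=1
for nm,m,z in [("yel",(H>15)&(H<32)&(S>130)&(V>110),66),("silver",(S<60)&(V>125),65)]:
    for ce,s in blobs(m&roi,10): print(nm,ce.round(1),s,ray(c,*ce,z).round(1))
E
```

```text
yel [270.1 195. ] [265 191  11   9  96] [578.2  50.   66. ]
yel [346.2 194.4] [341 190  12   9  92] [ 585.1 -149.2   66. ]
yel [270.2 245. ] [265 241  12   9  98] [447.8  46.1  66. ]
yel [347.5 243.9] [342 240  12   9 102] [ 455.5 -153.9   66. ]
silver [301.8 204.1] [ 220  150  170  115 9834] [556.6 -33.3  65. ]
silver [345.5 174.7] [342 171   8   8  48] [ 637.7 -147.    65. ]
silver [269.8 175.4] [266 172   8   8  47] [630.4  52.1  65. ]
silver [314.8 190.6] [310 189  10   4  18] [593.2 -66.7  65. ]
silver [375.2 193.4] [374 192   4   4  12] [ 590.  -226.1   65. ]
silver [298.7 198.3] [295 195   8   7  34] [571.7 -24.9  65. ]
silver [315.1 204.6] [310 204  12   3  22] [556.1 -68.1  65. ]
silver [310. 211.] [307 210   7   3  17] [539. -55.  65.]
silver [270.3 224.7] [267 221   8   8  47] [500.5  47.2  65. ]
silver [347.  223.8] [343 220   8   8  46] [ 507.9 -152.    65. ]
```

View pics/topz.png

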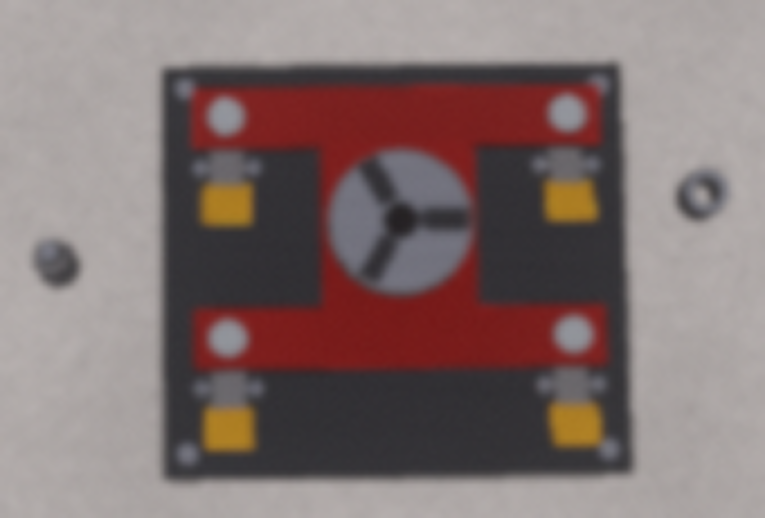

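step_arm --series '[[[2.7,-4,0],2,0],[[2.7,-4,0],2,0],[[2.7,-4,0],2,0],[[2.7,-4,0],2,0],[[2.7,-4,0],2,0],[[2.7,-4,0],2,0],[[2.7,-4,0],2,0],[[2.7,-4,0],2,0],[[2.7,-4,0],2,0],[[2.7,-4,0],2,0],[[2.7,-4,0],0,0],[[2.5,-4,0],0,0]]'

```text
time_s: 1.35
position: [500.9, 64.9, 191.6]
tcp_rot: [0.0, -0.017, 1.0, 0.0]
contact_force: [1.1, 0.2, 0.2]
gripper_width: -0.001
```

step_arm --series '[[[0,0,0],0,0],[[0,0,0],0,0],[[0,0,0],0,0]]'

```text
time_s: 1.65
position: [499.1, 67.6, 191.4]
tcp_rot: [-0.001, -0.017, 1.0, 0.0]
contact_force: [-0.2, 1.0, 0.8]
gripper_width: -0.001
```

```bash
python3 - <<'E'
from h import *
from scipy.spatial.transform import Rotation as Ro
s=robot.state(); print(s)
c=vision.capture("wrist"); print(c["T_tool_cam"],c["fx"],c["D"])
R=Ro.from_quat(s["tcp_rot"],scalar_first=True).as_matrix(); print(R.round(3))
cv2.imwrite("pics/w1.png",c["img"][:,:,::-1])
E
```

```text
{'time_s': 1.65, 'q': array([-4.26282769e-03,  1.69087870e-01,  1.64989296e+00,  8.35860135e-04,
        1.32402526e+00, -1.60999511e+00]), 'joint_velocities': array([ 0.02062394, -0.00979083,  0.00319528, -0.0040951 , -0.00226161,
       -0.00019997]), 'joint_efforts': array([-7.91762229e-01, -3.42900717e+01, -2.44260031e+01, -5.39246562e-02,
       -3.57762224e-02,  2.13869171e-03]), 'position': array([499.05012484,  67.60079464, 191.42993889]), 'tcp_rot': array([-6.97744495e-04, -1.73647212e-02,  9.99848890e-01,  4.20457752e-04]), 'contact_force': array([-0.18183942,  1.02642422,  0.79815432]), 'moment': array([-0.01972568,  0.01156038,  0.00394207]), 'gripper_width': -0.0010375377831815054}
[[-4.71023623e-05 -9.52999189e-01 -3.02972842e-01  7.68544912e+01]
 [ 9.99999879e-01  1.03182119e-04 -4.80025970e-04 -1.20302929e+00]
 [ 4.88725740e-04 -3.02972828e-01  9.52999069e-01 -1.81069813e+02]
 [ 0.00000000e+00  0.00000000e+00  0.00000000e+00  1.00000000e+00]] 326.10455084130666 [0.02545046 0.         0.         0.         0.        ]
[[-0.999 -0.035 -0.001]
 [-0.035  0.999  0.001]
 [ 0.001  0.001 -1.   ]]
```

View pics/w1.png

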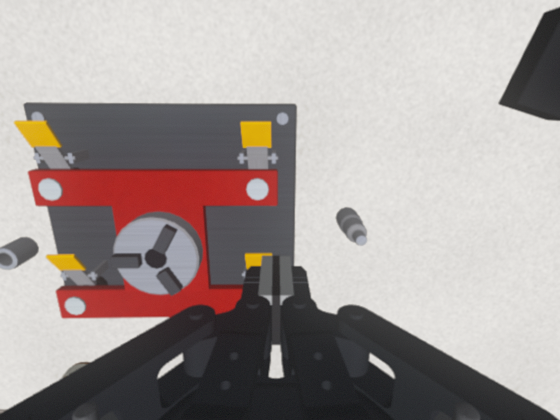

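The wrist view has the front-left boss at (257,189), front-right at (50,189) and the injector at (352,225), with the robot side up. I'll cross-check the positions against the top camera.

```bash
cat >> h.py <<'E'
from scipy.spatial.transform import Rotation as Ro
def wcap():
    s=robot.state(); c=vision.capture("wrist")
    T=np.eye(4); T[:3,:3]=Ro.from_quat(s["tcp_rot"],scalar_first=True).as_matrix(); T[:3,3]=s["position"]
    W=np.linalg.inv(T@np.array(c["T_tool_cam"]))
    c["rvec"]=cv2.Rodrigues(W[:3,:3])[0].ravel(); c["tvec"]=W[:3,3]; return c
def pts(c):
    hsv=cv2.cvtColor(c["img"],cv2.COLOR_RGB2HSV); H,S,V=[hsv[...,i].astype(int) for i in range(3)]
    for ce,s in blobs((H>15)&(H<32)&(S>130)&(V>110),150): print("yel",ce.round(1),s,ray(c,*ce,66).round(1))
    red=((H<8)|(H>172))&(S>120)
    hull=cv2.dilate(red.astype(np.uint8),np.ones((9,9)))
    for ce,s in blobs((S<70)&(V>120)&(hull>0),150):
        if s[4]<1500: print("silver",ce.round(1),s,ray(c,*ce,65).round(1))
E
python3 - <<'E'
from h import *
pts(wcap())
E
```

```text
yel [ 37.6 132.9] [ 14 120  47  28 818] [ 454.6 -150.7   66. ]
yel [255.4 133.1] [240 121  31  27 769] [446.9  46.2  66. ]
yel [254.  258.8] [244 253  28  17 268] [574.1  46.9  66. ]
yel [ 65.5 261.2] [ 46 254  39  16 430] [ 583.1 -146.3   66. ]
silver [ 31.9 188.2] [ 25 165  23  45 251] [ 507.  -166.4   65. ]
silver [ 49.5 188.5] [ 38 178  24  22 273] [ 506.7 -150.    65. ]
silver [256.5 188.5] [246 178  22  22 260] [499.4  48.1  65. ]
silver [128.6 227. ] [115 217  34  22 159] [543.7 -79.1  65. ]
silver [142.3 285.9] [121 275  47  19 227] [610.2 -71.2  65. ]
silver [ 94.5 311.8] [ 52 282 117  39 549] [ 643.7 -125.2   65. ]
silver [ 74.3 305.1] [ 64 296  21  19 224] [ 635.7 -145.5   65. ]
```

step_arm --series '[[[0,-1.9,0],0,0],[[0,0,-4],0,0],[[0,0,-4],0,0],[[0,0,-3.3],0,0],[[0,0,0],0,0],[[0,0,0],0,0],[[0,0,0],0,0],[[0,0,0],0,0]]'

```text
time_s: 2.55
position: [501.7, 48.0, 80.8]
tcp_rot: [0.002, -0.017, 1.0, -0.0]
contact_force: [0.7, -0.3, -0.2]
gripper_width: -0.001
```

step_arm --series '[[[0,0,-0.3],0,0],[[0,0,-0.3],0,0],[[0,0,-0.2],0,0],[[0,0,0],0,0],[[0,0,0],0,0],[[0,0,0],0,0]]'

```text
time_s: 3.15
position: [500.1, 47.7, 70.7]
tcp_rot: [-0.0, -0.017, 1.0, 0.0]
contact_force: [-0.4, 0.8, 0.0]
gripper_width: -0.001
```

step_arm --series '[[[0,0,-0.2],0,0],[[0,0,-0.2],0,0],[[0,0,-0.1],0,0],[[0,0,0],0,0],[[0,0,0],0,0],[[0,0,0],0,0]]'

```text
time_s: 3.75
position: [500.1, 47.8, 65.8]
tcp_rot: [0.0, -0.017, 1.0, 0.0]
contact_force: [-0.4, 0.3, -0.4]
gripper_width: -0.002
```

step_arm --series '[[[0,0,-0.1],0,0],[[0,0,0],0,0],[[0,0,0],0,0],[[0,0,0],0,0]]'

```text
time_s: 4.15
position: [500.0, 47.8, 64.7]
tcp_rot: [0.0, -0.017, 1.0, 0.0]
contact_force: [0.5, -0.4, -0.3]
gripper_width: 0.002
```

step_arm --series '[[[0,0,-0.1],0,0],[[0,0,0],0,0],[[0,0,0],0,0],[[0,0,0],0,0]]'

```text
time_s: 4.55
position: [500.1, 47.8, 63.7]
tcp_rot: [-0.0, -0.017, 1.0, 0.0]
contact_force: [-0.5, 0.1, 0.4]
gripper_width: 0.001
```

step_arm --series '[[[0,0,-0.1],0,0],[[0,0,0],0,0],[[0,0,0],0,0],[[0,0,0],0,0]]'

```text
time_s: 4.95
position: [500.1, 47.8, 62.7]
tcp_rot: [0.0, -0.017, 1.0, 0.0]
contact_force: [0.0, 0.3, 0.7]
gripper_width: -0.002
```

step_arm --series '[[[0,0,-0.1],0,0],[[0,0,0],0,0],[[0,0,0],0,0],[[0,0,0],0,0]]'

```text
time_s: 5.35
position: [500.1, 47.8, 61.7]
tcp_rot: [0.0, -0.017, 1.0, 0.0]
contact_force: [0.3, -1.4, 0.5]
gripper_width: 0.003
```

```bash
python3 - <<'E'
from h import *
print(robot.state()["contact_force"],robot.state()["position"])
for n,r in [("scene",(160,150,340,280)),("top",(220,150,390,265))]:
    c=vision.capture(n); a,b,d,e=r; cv2.imwrite(f"pics/{n}2.png",cv2.resize(c["img"][b:e,a:d,::-1],None,fx=4.4,fy=4.4,interpolation=cv2.INTER_CUBIC))
cv2.imwrite("pics/w2.png",vision.capture("wrist")["img"][:,:,::-1])
E
```

```text
[ 0.28508669 -1.42026706  0.51900926] [500.06621631  47.76996661  61.73398504]
```

View pics/scene2.png

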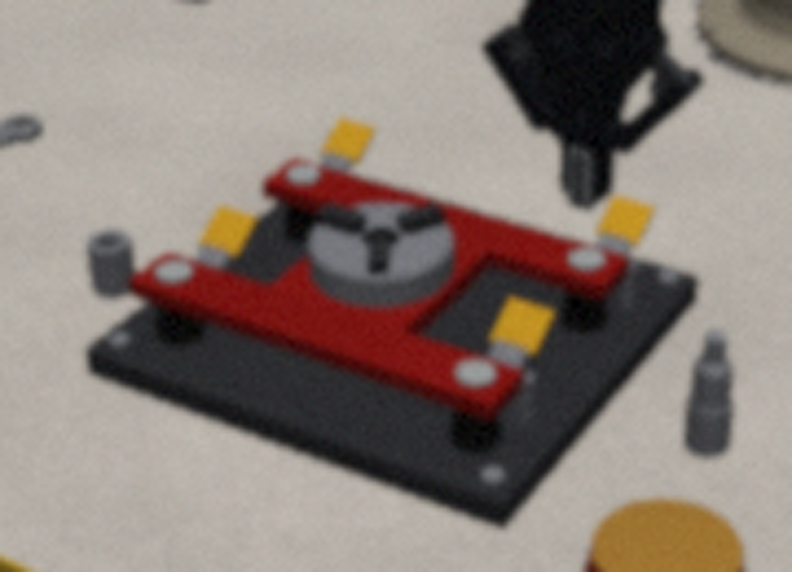

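View pics/w2.png

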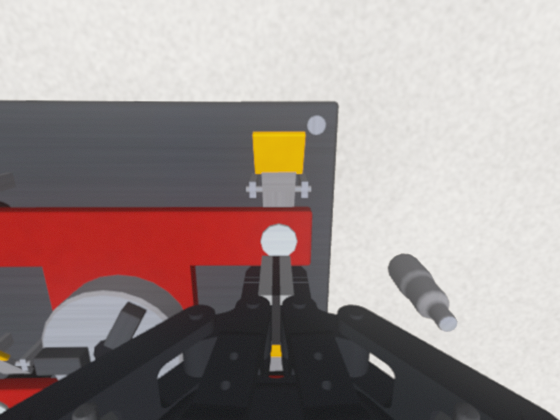

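```bash
cat >> h.py <<'E'
def proj(c,p):
    K=np.array([[c["fx"],0,c["cx"]],[0,c["fy"],c["cy"]],[0,0,1]])
    return cv2.projectPoints(np.array([p],float),np.array(c["rvec"]),np.array(c["tvec"]),K,np.array(c["D"]))[0].ravel()
E
python3 - <<'E'
from h import *
s=robot.state()
for n in ["scene","top"]:
    c=vision.capture(n)
    for p in (s["position"],[500,47.6,65],[630,52.5,65],[507,-151,65]):
        q=proj(c,p); o=(160,150) if n=="scene" else (220,150); f=4.4
        print(n,q.round(1),((q-o)*f).round(0))
c=wcap(); print(proj(c,s["position"]),proj(c,[500,47.6,65])); pts(c)
# z triangulation of FL boss: scene pixel vs wrist
E
```

```text
scene [292.7 208.5] [584. 257.]
scene [292.7 207.4] [584. 252.]
scene [267.5 233.3] [473. 367.]
scene [228.7 188.2] [302. 168.]
top [270.1 225. ] [220. 330.]
top [270.1 224.9] [221. 330.]
top [269.7 175.5] [218. 112.]
top [346.6 224.2] [557. 326.]
[277.78243734 239.93481946] [277.53041553 241.94959665]
yel [278.5 150.9] [ 252  131   54   44 2129] [446.5  46.2  66. ]
silver [278.7 237.9] [261 224  36  33 383] [497.4  48.2  65. ]
```

View pics/top2.png

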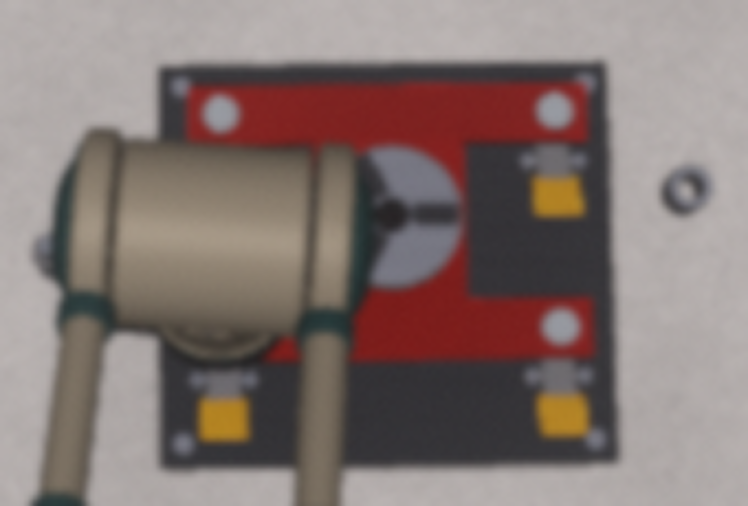

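```bash
python3 - <<'E'
from h import *
c=vision.capture("wrist"); T=np.linalg.inv(np.array(c["T_tool_cam"]))
c["rvec"]=cv2.Rodrigues(T[:3,:3])[0].ravel(); c["tvec"]=T[:3,3]
for d in (0,-10,-20,-30,-40): print(d,[proj(c,[x,0,d]).round(0) for x in (-11,0,11)])
cv2.imwrite("pics/w3.png",cv2.resize(c["img"][200:350,190:370,::-1],None,fx=4,fy=4,interpolation=cv2.INTER_CUBIC))
E
```

```text
0 [array([278., 257.]), array([278., 240.]), array([278., 223.])]
-10 [array([278., 264.]), array([278., 247.]), array([278., 229.])]
-20 [array([278., 273.]), array([278., 254.]), array([278., 236.])]
-30 [array([278., 282.]), array([278., 263.]), array([278., 243.])]
-40 [array([278., 292.]), array([278., 272.]), array([278., 252.])]
```

View pics/w3.png

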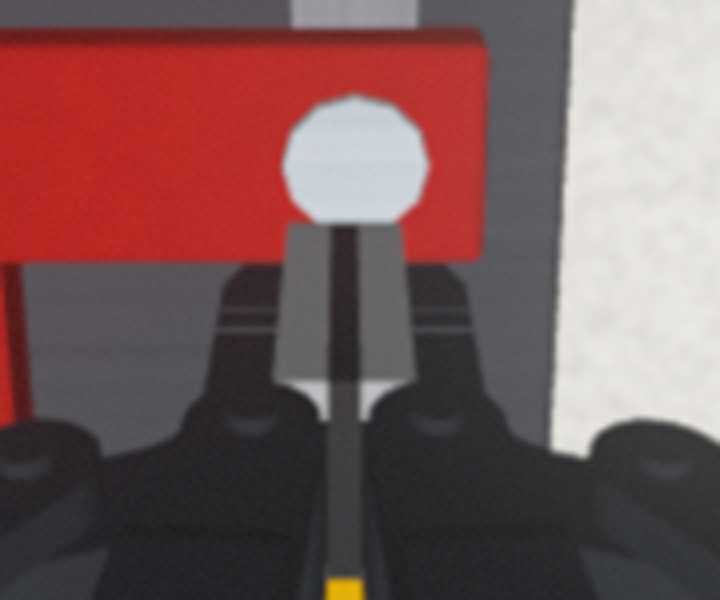

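```bash
python3 - <<'E'
from h import *
s=robot.state(); p=s["position"]
c=vision.capture("scene")
for d in (0,20,30,40,45,50,60): print(d,[(( proj(c,p+np.array([x,y,d]))-(160,150))*4.4).round(0) for x,y in ((11,0),(-11,0),(11,6),(11,-6))])
print(s["q"])
E
```

```text
0 [array([575., 266.]), array([593., 249.]), array([584., 269.]), array([566., 263.])]
20 [array([576., 237.]), array([594., 220.]), array([585., 240.]), array([567., 234.])]
30 [array([576., 222.]), array([595., 205.]), array([586., 225.]), array([567., 219.])]
40 [array([577., 207.]), array([596., 190.]), array([586., 210.]), array([568., 204.])]
45 [array([577., 199.]), array([596., 183.]), array([586., 202.]), array([568., 196.])]
50 [array([577., 192.]), array([596., 175.]), array([587., 194.]), array([568., 189.])]
60 [array([578., 176.]), array([597., 160.]), array([587., 179.]), array([569., 173.])]
[-4.34422077e-02  2.79818906e-01  1.85502442e+00  1.02344931e-04
  1.00669226e+00 -1.64855651e+00]
```

Both views show the fingertips about 42 mm short of the reported TCP: the scene view has the tip at crop (587,205) where the TCP projects to (584,257), and the wrist view agrees. No force has built up either. So I expect contact at a reported z of about 23, and will approach it with the force watched.

step_arm --series '[[[0,0,-0.5],0,0],[[0,0,-0.5],0,0],[[0,0,-0.5],0,0],[[0,0,-0.5],0,0],[[0,0,-0.5],0,0],[[0,0,0],0,0],[[0,0,0],0,0],[[0,0,0],0,0]]'

```text
time_s: 6.55
position: [500.3, 47.8, 36.9]
tcp_rot: [0.0, -0.017, 1.0, 0.0]
contact_force: [0.1, 0.2, -0.2]
gripper_width: -0.002
```

```bash
python3 - <<'E'
from h import *
print(robot.state()["contact_force"],robot.state()["position"])
for n,r in [("scene",(160,150,340,280))]:
    c=vision.capture(n); a,b,d,e=r; cv2.imwrite(f"pics/{n}3.png",cv2.resize(c["img"][b:e,a:d,::-1],None,fx=4.4,fy=4.4,interpolation=cv2.INTER_CUBIC))
E
```

```text
[ 0.14968032  0.24925957 -0.20515929] [500.29070077  47.76549109  36.88013504]
```

View pics/scene3.png

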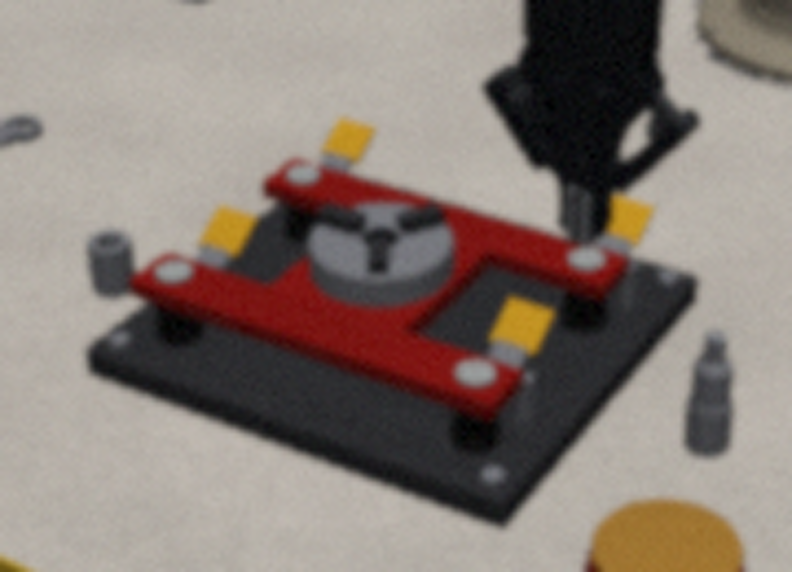

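The tip is at crop (585,240) with the boss at (587,258), so it is still above the boss with about 13 mm left. Continuing.

step_arm --series '[[[0,0,-0.3],0,0],[[0,0,-0.3],0,0],[[0,0,-0.3],0,0],[[0,0,0],0,0],[[0,0,0],0,0]]'

```text
time_s: 7.1
position: [500.0, 47.8, 27.6]
tcp_rot: [-0.0, -0.017, 1.0, 0.0]
contact_force: [0.7, -0.3, 0.1]
gripper_width: -0.002
```

step_arm --series '[[[0,0,-0.1],0,0],[[0,0,-0.1],0,0],[[0,0,0],0,0],[[0,0,0],0,0]]'

```text
time_s: 7.5
position: [500.1, 47.7, 25.7]
tcp_rot: [-0.0, -0.017, 1.0, 0.0]
contact_force: [0.0, 0.5, -0.2]
gripper_width: 0.002
```

step_arm --series '[[[0,0,-0.1],0,0],[[0,0,-0.1],0,0],[[0,0,0],0,0],[[0,0,0],0,0]]'

```text
time_s: 7.9
position: [500.3, 47.8, 24.9]
tcp_rot: [0.0, -0.017, 1.0, -0.0]
contact_force: [-2.6, -0.3, 8.8]
gripper_width: 0.003
```

step_arm --series '[[[0,0,-0.1],0,0],[[0,0,0],0,0],[[0,0,0],0,0]]'

```text
time_s: 8.2
position: [500.3, 47.8, 24.7]
tcp_rot: [0.001, -0.017, 1.0, -0.0]
contact_force: [-3.8, 0.7, 15.4]
gripper_width: -0.002
```

Front-left is firm: contact came at reported z of about 25, and the boss held 15 N without sinking. That puts the tip about 40 mm above the reported TCP. Front-right is next.

step_arm --series '[[[0,0,1],0,0],[[0,0,2.3],0,0],[[0.1,-4,0],0,0],[[0.1,-4,0],0,0],[[0.2,-4,0],0,0],[[0.2,-4,0],0,0],[[0.1,-3.9,0],0,0],[[0,0,-1],0,0],[[0,0,-1],0,0],[[0,0,0],0,0],[[0,0,0],0,0],[[0,0,0],0,0]]'

```text
time_s: 9.4
position: [507.2, -150.2, 35.9]
tcp_rot: [0.0, -0.018, 1.0, 0.0]
contact_force: [0.3, 0.4, 1.3]
gripper_width: -0.003
```

step_arm --series '[[[0,0,-0.3],0,0],[[0,0,-0.3],0,0],[[0,0,-0.2],0,0],[[0,0,0],0,0],[[0,0,0],0,0]]'

```text
time_s: 9.9
position: [507.0, -151.2, 27.7]
tcp_rot: [-0.0, -0.017, 1.0, 0.0]
contact_force: [0.3, -0.3, -0.1]
gripper_width: -0.001
```

```bash
python3 - <<'E'
from h import *
print(robot.state()["contact_force"],robot.state()["position"])
for n,r in [("scene",(160,150,340,280))]:
    c=vision.capture(n); a,b,d,e=r; cv2.imwrite(f"pics/{n}4.png",cv2.resize(c["img"][b:e,a:d,::-1],None,fx=4.4,fy=4.4,interpolation=cv2.INTER_CUBIC))
E
```

```text
[ 0.28393511 -0.31627043 -0.12466814] [ 507.0480742  -151.23335383   27.66494012]
```

View pics/scene4.png

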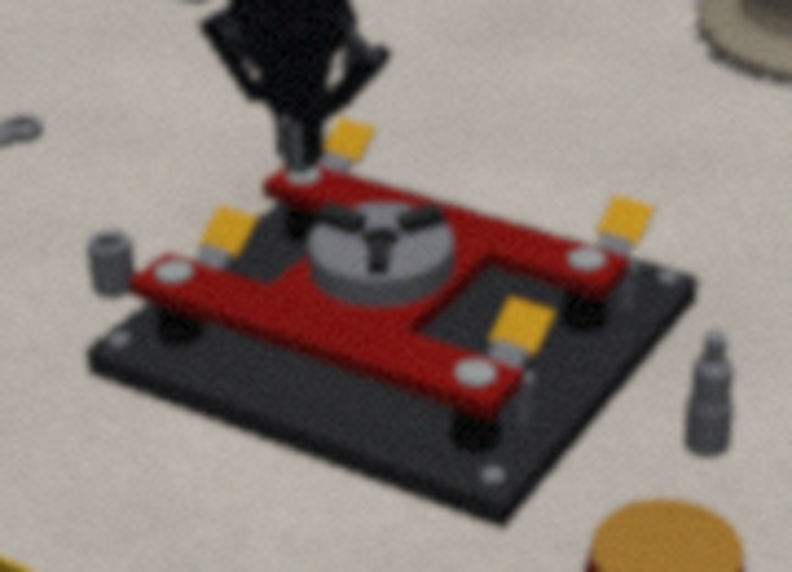

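The plate hasn't moved, and the tip at crop (300,165) is just above the front-right boss at (302,175).

step_arm --series '[[[0,0,-0.1],0,0],[[0,0,-0.1],0,0],[[0,0,-0.1],0,0],[[0,0,0],0,0],[[0,0,0],0,0]]'

```text
time_s: 10.45
position: [507.0, -151.2, 24.7]
tcp_rot: [-0.0, -0.017, 1.0, 0.0]
contact_force: [-0.3, -0.3, -0.4]
gripper_width: 0.001
```

step_arm --series '[[[0,0,-0.1],0,0],[[0,0,0],0,0],[[0,0,0],0,0]]'

```text
time_s: 10.75
position: [507.0, -151.3, 23.9]
tcp_rot: [-0.0, -0.017, 1.0, -0.0]
contact_force: [-1.9, -0.8, 3.5]
gripper_width: -0.0
```

step_arm --series '[[[0,0,-0.1],0,0],[[0,0,0],0,0],[[0,0,0],0,0]]'

```text
time_s: 11.05
position: [506.9, -151.4, 22.8]
tcp_rot: [-0.0, -0.017, 1.0, -0.0]
contact_force: [-1.2, -0.0, 2.7]
gripper_width: -0.001
```

step_arm --series '[[[0,0,-0.1],0,0],[[0,0,0],0,0],[[0,0,0],0,0]]'

```text
time_s: 11.35
position: [506.8, -151.4, 21.7]
tcp_rot: [-0.0, -0.017, 1.0, -0.0]
contact_force: [-2.4, -1.4, 2.8]
gripper_width: -0.001
```

step_arm --series '[[[0,0,-0.1],0,0],[[0,0,0],0,0],[[0,0,0],0,0]]'

```text
time_s: 11.65
position: [506.8, -151.4, 21.2]
tcp_rot: [-0.0, -0.017, 1.0, -0.0]
contact_force: [-3.1, -0.5, 7.5]
gripper_width: 0.0
```

step_arm --series '[[[0,0,-0.1],0,0],[[0,0,0],0,0],[[0,0,0],0,0]]'

```text
time_s: 11.95
position: [506.9, -151.4, 21.0]
tcp_rot: [0.0, -0.017, 1.0, -0.0]
contact_force: [-4.5, -0.6, 13.8]
gripper_width: 0.005
```

step_arm --series '[[[0,0,-0.1],0,0],[[0,0,0],0,0],[[0,0,0],0,0]]'

```text
time_s: 12.25
position: [506.9, -151.5, 20.8]
tcp_rot: [0.0, -0.017, 1.0, -0.0]
contact_force: [-7.2, 0.3, 18.9]
gripper_width: 0.003
```

Front-right sank about 4 mm to a stop: reported z went from 25 to 21, then the force rose to 19 N. I'll lift straight up and move over its tab.

step_arm --series '[[[0,0,1],0,0],[[0,0,2.3],0,0],[[0,0,0],0,0],[[-3,-0.1,0],0,0],[[-2.6,-0.1,0],0,0],[[0,0,0],0,0],[[0,0,0],0,0],[[0,0,0],0,0]]'

```text
time_s: 13.05
position: [452.4, -153.5, 51.6]
tcp_rot: [0.001, -0.017, 1.0, -0.0]
contact_force: [0.9, -0.2, 0.9]
gripper_width: -0.0
```

```bash
python3 - <<'E'
from h import *
print(robot.state()["contact_force"],robot.state()["position"])
for n,r in [("scene",(160,150,340,280))]:
    c=vision.capture(n); a,b,d,e=r; cv2.imwrite(f"pics/{n}5.png",cv2.resize(c["img"][b:e,a:d,::-1],None,fx=4.4,fy=4.4,interpolation=cv2.INTER_CUBIC))
c=wcap(); pts(c); cv2.imwrite("pics/w5.png",c["img"][:,:,::-1])
E
```

```text
[ 0.85964038 -0.20420919  0.89043253] [ 452.35669714 -153.50009976   51.59875805]
yel [278.  247.7] [ 252  236   52   30 1193] [ 451.  -153.5   66. ]
```

View pics/scene5.png

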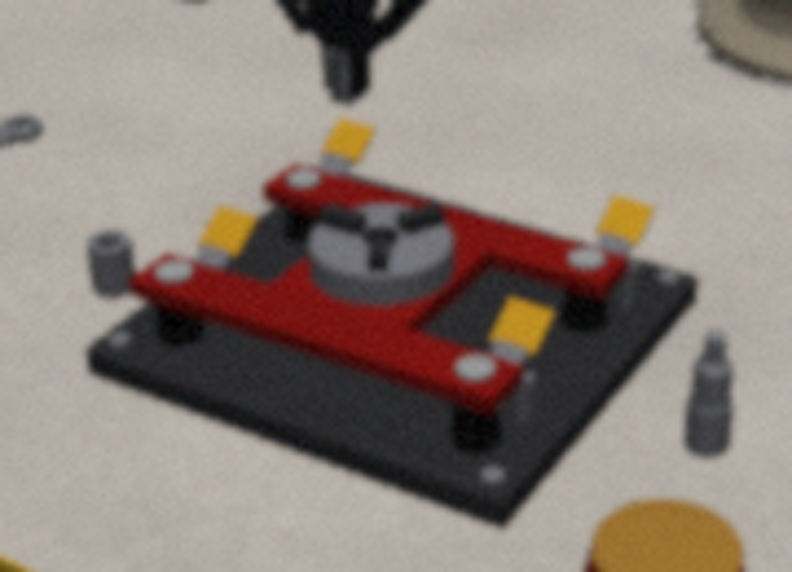

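View pics/w5.png

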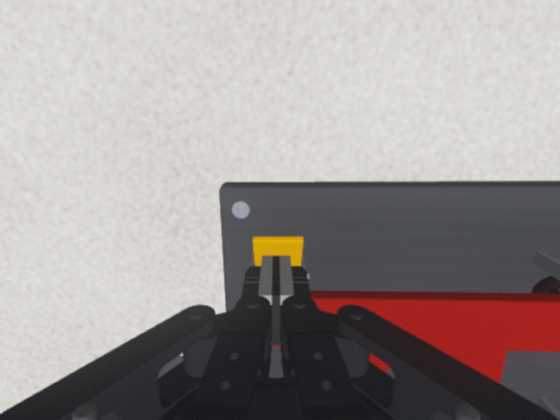

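The front-right boss has stayed down (crop y 175→179) and rear-left is up (373→368). The tip lines up with the tab in both views, so I'll press it.

step_arm --series '[[[0,0,-0.5],0,0],[[0,0,-0.5],0,0],[[0,0,-0.3],0,0],[[0,0,0],0,0],[[0,0,0],0,0]]'

```text
time_s: 13.65
position: [451.0, -153.2, 38.5]
tcp_rot: [-0.0, -0.017, 1.0, 0.0]
contact_force: [-0.1, -0.8, 0.4]
gripper_width: -0.002
```

step_arm --series '[[[0,0,-0.2],0,0],[[0,0,-0.2],0,0],[[0,0,-0.2],0,0],[[0,0,0],0,0],[[0,0,0],0,0]]'

```text
time_s: 14.15
position: [451.0, -153.2, 32.7]
tcp_rot: [-0.0, -0.017, 1.0, 0.0]
contact_force: [-0.3, 0.7, -0.3]
gripper_width: 0.004
```

step_arm --series '[[[0,0,-0.2],0,0],[[0,0,-0.2],0,0],[[0,0,-0.2],0,0],[[0,0,0],0,0],[[0,0,0],0,0]]'

```text
time_s: 14.65
position: [450.4, -153.2, 26.8]
tcp_rot: [-0.0, -0.017, 1.0, 0.0]
contact_force: [0.9, -0.5, -0.4]
gripper_width: -0.003
```

step_arm --series '[[[0,0,-0.2],0,0],[[0,0,-0.2],0,0],[[0,0,-0.2],0,0],[[0,0,0],0,0],[[0,0,0],0,0]]'

```text
time_s: 15.15
position: [451.3, -153.3, 20.6]
tcp_rot: [0.0, -0.017, 1.0, -0.0]
contact_force: [-0.1, 0.5, 1.7]
gripper_width: 0.0
```

```bash
python3 - <<'E'
from h import *
print(robot.state()["contact_force"],robot.state()["position"])
for n,r in [("scene",(160,150,340,280))]:
    c=vision.capture(n); a,b,d,e=r; cv2.imwrite(f"pics/{n}6.png",cv2.resize(c["img"][b:e,a:d,::-1],None,fx=4.4,fy=4.4,interpolation=cv2.INTER_CUBIC))
E
```

```text
[-0.10887033  0.51046434  1.70969021] [ 451.2682672  -153.30472515   20.60338153]
```

View pics/scene6.png

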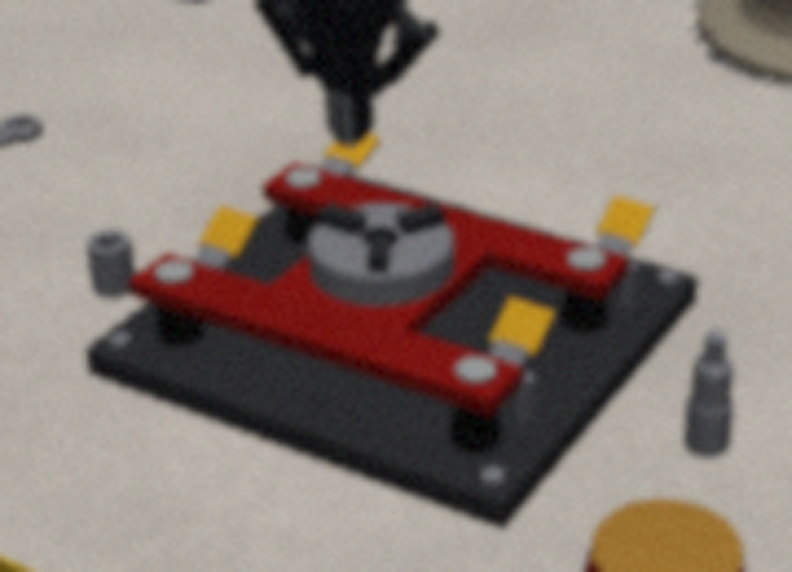

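The tab at (352,150) is going down, and the plate and its surroundings haven't shifted. I'll keep pressing to the stop.

step_arm --series '[[[0,0,-0.2],0,0],[[0,0,-0.2],0,0],[[0,0,-0.2],0,0],[[0,0,0],0,0],[[0,0,0],0,0]]'

```text
time_s: 15.7
position: [451.4, -153.1, 14.5]
tcp_rot: [0.0, -0.017, 1.0, 0.0]
contact_force: [-0.5, 0.6, 0.5]
gripper_width: -0.004
```

step_arm --series '[[[0,0,-0.2],0,0],[[0,0,-0.1],0,0],[[0,0,0],0,0],[[0,0,0],0,0]]'

```text
time_s: 16.1
position: [451.2, -153.2, 11.7]
tcp_rot: [0.0, -0.017, 1.0, 0.0]
contact_force: [-1.2, -0.3, 3.0]
gripper_width: 0.004
```

step_arm --series '[[[0,0,-0.1],0,0],[[0,0,-0.1],0,0],[[0,0,0],0,0],[[0,0,0],0,0]]'

```text
time_s: 16.5
position: [451.0, -153.2, 9.8]
tcp_rot: [0.0, -0.017, 1.0, 0.0]
contact_force: [-1.4, 1.0, 5.1]
gripper_width: 0.001
```

step_arm --series '[[[0,0,-0.1],0,0],[[0,0,0],0,0],[[0,0,0],0,0]]'

```text
time_s: 16.8
position: [451.0, -153.2, 9.7]
tcp_rot: [0.0, -0.017, 1.0, -0.0]
contact_force: [-3.7, 1.9, 12.6]
gripper_width: -0.001
```

Stop reached at about z 9.7, where flat was expected at about 10. I'll press a little harder to confirm.

step_arm --series '[[[0,0,-0.1],0,0],[[0,0,-0.1],0,0],[[0,0,0],0,0],[[0,0,0],0,0],[[0,0,0],0,0]]'

```text
time_s: 17.3
position: [451.1, -153.3, 9.3]
tcp_rot: [0.0, -0.017, 1.0, -0.0]
contact_force: [-6.8, 4.1, 26.7]
gripper_width: 0.001
```

step_arm --series '[[[0,0,0.5],0,0],[[0,0,2],0,0],[[0,0,4],0,0],[[0,0,4],0,0],[[0,0,4],0,0],[[-4,0,2],0,0],[[-4,0,0],0,0],[[-4,0,0],0,0],[[0,0,0],0,0],[[0,0,0],0,0],[[0,0,0],0,0],[[0,0,0],0,0]]'

```text
time_s: 18.5
position: [332.2, -153.6, 171.6]
tcp_rot: [0.0, -0.017, 1.0, 0.0]
contact_force: [-0.1, 1.2, -0.5]
gripper_width: -0.002
```

```bash
python3 - <<'E'
from h import *
print(robot.state()["contact_force"],robot.state()["position"])
for n,r in [("scene",(160,150,340,280)),("top",(220,150,390,265))]:
    c=vision.capture(n); a,b,d,e=r; cv2.imwrite(f"pics/{n}7.png",cv2.resize(c["img"][b:e,a:d,::-1],None,fx=4.4,fy=4.4,interpolation=cv2.INTER_CUBIC))
c=wcap(); pts(c); cv2.imwrite("pics/w7.png",c["img"][:,:,::-1])
E
```

```text
[-0.14357869  1.20488187 -0.46755203] [ 332.20018523 -153.55095379  171.61006837]
yel [468.3 308.8] [450 302  38  15 387] [444.6  43.7  66. ]
silver [477.2 347.7] [466 327  17  41 203] [491.8  63.2  65. ]
silver [461.7 351.6] [450 344  21  17 169] [497.6  48.2  65. ]
```

View pics/scene7.png

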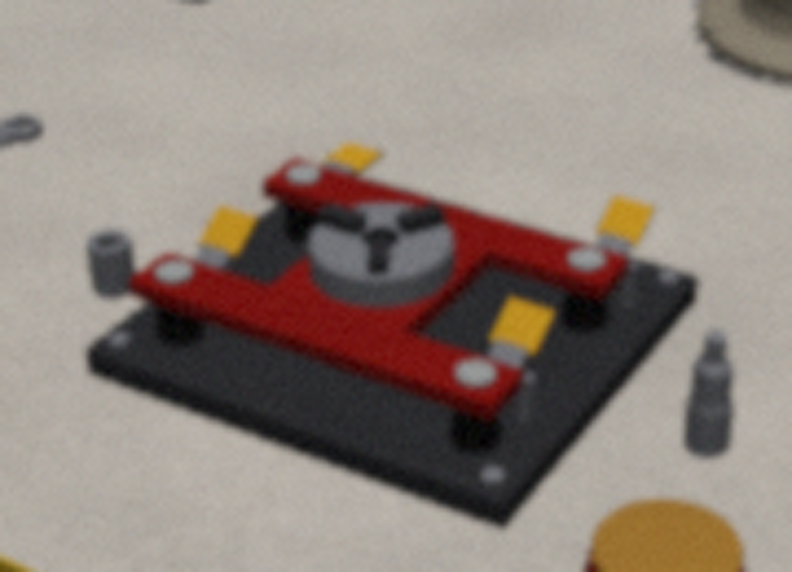

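View pics/w7.png

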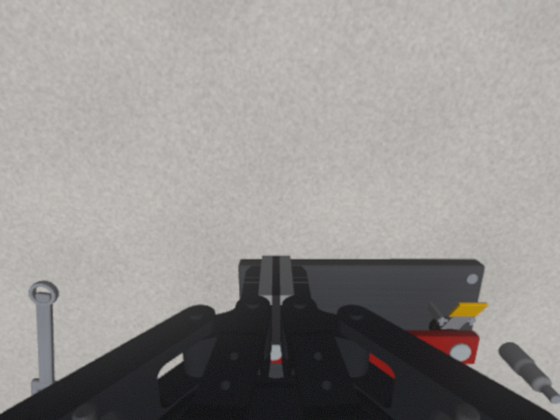

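Bosses are back at (302,175) and (475,373), matching the level start; the FR tab at (355,157) looks flat and the other three are still up. One numeric check of the tab, then I'll hand in.

```bash
python3 - <<'E'
from h import *
c=vision.capture("scene"); im=c["img"]
hsv=cv2.cvtColor(im,cv2.COLOR_RGB2HSV); H,S,V=[hsv[...,i].astype(int) for i in range(3)]
m=(H>15)&(H<32)&(S>130)&(V>100); m[:150]=0;m[250:]=0;m[:,:190]=0;m[:,330:]=0
for ce,s in blobs(m,10): print(ce.round(1),s,"z50",ray(c,*ce,50).round(0),"z66",ray(c,*ce,66).round(0))
c=vision.capture("top"); hsv=cv2.cvtColor(c["img"],cv2.COLOR_RGB2HSV); H,S,V=[hsv[...,i].astype(int) for i in range(3)]
m=(H>15)&(H<32)&(S>130)&(V>110); m[:150]=0;m[265:]=0;m[:,:220]=0;m[:,390:]=0
for ce,s in blobs(m,10): print(ce.round(1),s,"z50",ray(c,*ce,50).round(0))
workorder.hand_in(); s=robot.state(); print(s["time_s"],s["contact_force"])
E
```

```text
[240.3 185.2] [236 183  10   6  38] z50 [ 455. -150.   50.] z66 [ 478. -133.   66.]
[301.8 199.3] [296 195  12  10  78] z50 [430.  37.  50.] z66 [454.  49.  66.]
[211.7 201.9] [206 197  12  11  84] z50 [ 570. -162.   50.] z66 [ 590. -144.   66.]
[278.5 223.1] [271 217  15  14 122] z50 [561.  42.  50.] z66 [582.  53.  66.]
[270.1 195. ] [265 191  11   9  98] z50 [580.  50.  50.]
[346.2 194.4] [341 190  12   9  92] z50 [ 588. -151.   50.]
[270.3 245.1] [265 241  12   9 100] z50 [449.  46.  50.]
[346.9 246.1] [341 241  12  11 114] z50 [ 451. -154.   50.]
the job is handed in; nothing more can be done
the job is handed in; nothing more can be done
```

View pics/top7.png

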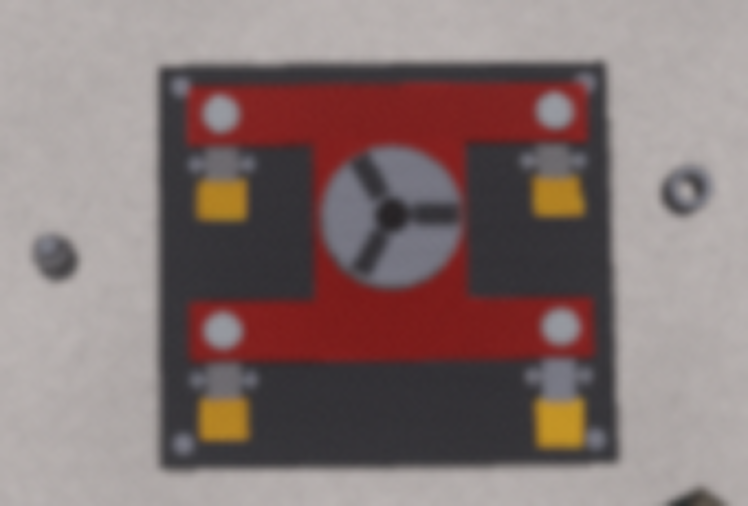

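The front-right corner was the unsupported one. I pressed its shim tab flat, the plate came level again, and I handed the job in with the hand clear, at about 19 s of the 54 s.

- **Corners:** The front-left boss held firm at 15 N. The front-right boss sank about 4 mm at roughly 3 N and stopped, and the pictures showed it stayed down with rear-left raised. I pressed no other corner.
- **Tab:** I pressed the front-right tab to its stop, which held at 27 N. The top camera puts its centre at (451, -154) mm, where a flat tab should be.
- **Last pictures:** The bosses are back at their starting pixels, and the other three tabs are up. The plate, injector and socket have not moved. The final pictures did not include the screwdriver and gauge case, but the hand passed well above them.

**Checks that disagreed:**
- **Fingertip position:** The shut fingertips are really about 40 mm short of the reported TCP. Two camera views and the contact heights showed this, so I pressed by force and contact height.
- **Scene camera on the flat tab:** It puts the tab's centre about 5 mm off the expected spot, because the plate's bar hides part of it.

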